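# Clamp a test cassette under the sprung stage clip

## Task

Press the orange bar of the spring clip down with one fingertip so that its jaw lifts, and while you keep the bar pressed down push the white test cassette along its channel with the other fingertip, under the jaw and fully home against the end stop. Then let the bar up so that the jaw clamps the cassette, and leave everything clear. Only touch and push: do not lift or pick up the cassette, and leave the things standing around where they are.

Things in the scene. Friction and masses are not known exactly. Their poses are not given: they have to be found in the camera images.
- stage: Blue-painted metal stage fixed to the worktop. Origin on the worktop, under the channel's centre line; x = push direction (toward the end stop), y left, z up. Plate: x -120 to +56, y -34 to +80 mm, 20 mm high (13 mm beyond y = +34). Clip axle along x at y = +28, z = +28; its bearings are 33 mm high.
- channel (a point): Point on the channel floor, 20 mm above the stage's origin; axes as the stage. The channel is 40 mm wide between two rails (x -70 to +42, 5 mm thick, 6 mm high). The end stop's face is at x = +40 mm; stop 12 mm high.
- clip: The spring clip, a steel rocker on the axle, with the orange press bar on one side and the jaw on the other. Origin on the axle at stage x 0, y +28, z +28 mm; x along the axle, axes as the stage at rest.
- clip_angle (a joint): Angle of the spring clip (rad): 0 = at rest, jaw down, blocking the channel; 0.42 = bar fully down on its stop. Pressing the bar takes about 3 N to start, 7 N fully down; it springs back when let go. The jaw is clear of the cassette above about 0.26; clamped on it the angle is about 0.23.
- press_bar (a point): Centre of the top face of the clip's orange bar, 96 mm long (stage x -108 to -12), 22 wide, 5 thick, middle at stage y = +54. At rest this point is 33 mm over the worktop, the bar sloping up outward 0.18 rad; fully down it is 22 mm, sloping down outward 0.24 rad, inner edge 25 mm high. Press it anywhere along its length; a fingertip can slide along it.
- jaw_toe (a point): Underside of the black toe that presses on the cassette, at the end of the clip's 16 mm wide steel jaw arm. Toe at stage y = -10, x +18 to +34 mm; 1 mm above the channel floor at rest, 16 mm with the bar fully down; the arm's top is then at most 60 mm over the worktop.
- cassette: Loose white flat test cassette, 60 long (x) x 36 x 10 mm, 50 g, with a green upright tab across its rear end (x -30 to -24, 24 mm high). Origin at the centre of its underside, x to its front end. It lies on the channel floor between the rails, 2 mm play each side, its front toward the stop. It starts at stage x -40 to -24; fully home (front on the stop) its origin is at stage x = +10.
- dropper_red: Bystander: white dropper bottle with red cap, 33 mm across, 94 mm tall, origin under its centre.
- dropper_blue: Bystander: white dropper bottle with blue cap, 33 mm across, 94 mm tall, origin under its centre.
- cup: Bystander: clear sample cup with green leaf, 51 mm across, 64 mm tall, origin under its centre.
- cup_lid: Bystander: white screw lid, 50 mm across, 10 mm high, origin under its centre.
- marker: Bystander: white marker pen with purple cap, 134 mm long, lying, origin under its centre.
- timer: Bystander: small white digital timer, 32 x 68 x 62 mm, origin under its centre.

How it is judged:
On the way, in this order (a step that is already met when the one before it is completed fails the run):
1. a fingertip holds the press bar down with the jaw lifted (clip above 0.25 rad) while the cassette is still in front of the jaw (value of joint clip_angle above 0.25 rad and contact force between the fingers and clip above 0.5 N and x of cassette in the frame of stage below -0.009 m), for 0.1 s.
2. the cassette is home within 3.5 mm of the stop while a fingertip still holds the bar down (x of cassette in the frame of stage above 0.0065 m and value of joint clip_angle above 0.22 rad and contact force between the fingers and clip above 0.5 N), for 0.1 s.
At the end, for the whole second after the job is handed in: The cassette lies flat in the channel, within 3.5 mm of fully home (origin at stage x +6.5 to +13 mm), at rest; the clip is let up and its jaw presses on the cassette with more than 0.5 N (clip angle 0.19 to 0.29 rad) (x of cassette in the frame of stage between 0.0065 and 0.013 m and y of cassette in the frame of stage between -0.004 and 0.004 m and z of cassette in the frame of stage below 0.023 m and angle between cassette's own z axis and vertical below 0.08 rad and value of joint clip_angle between 0.19 and 0.29 rad and contact force between clip and cassette above 0.5 N and linear speed of cassette below 0.01 m/s); the robot touches nothing.
It fails at once if the cassette is lifted (its underside centre more than 6 mm off the channel floor) or tipped by more than 0.25 rad (z of cassette in the frame of stage above 0.026 m or angle between cassette's own z axis and vertical above 0.25 rad).
It fails at once if a bystander is moved by more than 20 mm (distance of any of dropper_red, dropper_blue, cup, cup_lid, marker, timer from where it was at the start of the episode above 0.02 m).
It also fails if it takes over 48 s, if anything falls off the work surface, if the arm or the gripper's body presses on something with over 40 N, if the wrist force passes 120 N, or if a joint passes its speed limit or range.

## Robot

A 7-joint arm with a two-finger parallel gripper is mounted at the origin on a cart in front of the work surface, level with it; the furniture and walls round the work are solid. World frame = base frame: x ahead of the robot, y to its left, z up, the work surface at z = 0. Lengths are in m, angles in rad, forces in N, time in s.
With the tool pointing down it reaches from about 0.4 to 0.925 m from the base axis. Payload 5.6 kg.
Tool frame: the origin (TCP) lies between the finger pads; the fingertips stand robot.tip_extent ahead of it and the grasp point (between the pads) lies 2 mm behind it (robot.tip_extent is the distance from the TCP to the fingertips, in m); z points along the fingers, y is the line along which they close (so a half turn about z gives the same grasp; the last joint's range is limited). The gripper opens to 85 mm and grips with 20 to 120 N. Pads are 22 mm wide; open, the fingers measure 114 mm over their backs; the gripper's body (76 mm by 85 mm) begins 54 mm behind the grasp point. The pads swing forward as they close: fully open they stand 13 mm farther back than shut.
Start: joints at [1.223, 0.468, -0.012, 1.603, 0.006, 1.071, -0.056], TCP at [0.195, -0.62, 0.248] pointing down, gripper open.
Joint ranges: [-2.53, 2.53], [-0.31, 2.02], [-1.57, 1.55], [0.28, 2.44], [-1.29, 4.43], [0.15, 1.84], [-2.92, 2.92]. Speed limits (rad/s): [2.57, 2.57, 3.14, 3.14, 3.14, 3.14, 3.14].

## Interface

Orientations are given as [roll, pitch, yaw] about the fixed x, y, z axes, in that order (R = Rz(yaw) Ry(pitch) Rx(roll)).
In Python, from workcell import robot gives the robot as it stands.
- The arm moves only by the tool move_arm, never from a script. Its argument "series" is a list of rows, each an object with "dr": the turn, a rotation vector about the tool's x, y, z in degrees, a list of three; "offset": the shift along the tool's x, y, z in mm, a list of three; "claw": the opening in per cent of the stroke, from 0 (shut) to 100 (fully open). In form: [{"dr": [wx, wy, wz], "offset": [dx, dy, dz], "claw": claw}, ...]. A call has 1 to 20 rows; each row is the pose to reach, as a shift and turn from the pose commanded when the call began, along the tool's axes at that moment; what a row does not reach only later rows make up. A row lasts 1/12 s, in which the tool goes at most 41.7 mm and 7.16 degrees, less where a joint would pass 70% of its speed; a pose out of reach is approached as far as the arm can. A call with a gripper value outside its range is refused whole. The fingers move at their own pace and stop on an object; "squeeze" is the grip in N (left out, the last holds). Time passes only in rows, so rows that repeat a pose let the fingers close. It gives the time, the measured TCP pose, the force, the opening and the grip force at its end, in the units of the state.
- robot.get_obs(): the state, without advancing time (a new reading comes with each control period).
- robot.capture(name): name is "scene" or "side" or "wrist"; returns a dict with "pixels" (480x640x3 uint8, red, green, blue), "mtx" (3x3 intrinsics, pixels), "rvec" (rotation vector, rad) and "tvec" (3), from world to camera coordinates, as OpenCV has them; the wrist camera has in their place "hand_eye" (4x4, takes a point from camera to tool coordinates, whose origin is the TCP and whose axes are the flange's). Camera axes: x right, y down, z forward; pixel columns grow to the right and rows downward; lengths in m; the calibration is good to about 2 mm. A picture is of the moment at which its call begins: read the wrist's pose just before it. There is no depth.
- robot.hand_in(): hands the job in; it is judged then, once.
The state is a dict: "time_s": time; "joints": joint angles; "dq": joint speeds; "effort": joint torques, N m; "eef_pos": TCP position; "tcp_rot": TCP orientation; "wrist_force": force on the tool from outside, world axes, zero at the start; "wrist_torque": the same for the moment, N m; "opening": finger opening in m; "grip_force": force on a finger pad.
Only numpy, scipy, OpenCV 4.12 (cv2) and the standard library are available. Lean on these libraries where they do the work, as an engineer would, in place of code of your own. Each camera call takes 0.05 s, during which the arm holds its last target. There are 200 camera calls.

## Working session

There is one attempt and no reset: what is moved stays moved. The work goes in short steps, Python scripts to look and compute and a tool call to move; the robot and the scene stay as the last step left them, time stands still between calls to the robot, and variables do not carry over. Pictures are saved under pics/ and viewed, at most 10 in all, crops included, and the job is handed in when it is done.

Besides the shell and the picture viewer there is one more tool, called after "Request:" as name(argument=value, ...), one argument or row to a line, values as JSON. move_arm: Moves the arm, as the interface text tells. Its arguments: {"type":"object","properties":{"series":{"type":"array"},"squeeze":{"type":"number"}},"required":["series"]}

```bash
mkdir -p pics; ls; python3 - <<'E'
from workcell import robot
import cv2,numpy as np
print(robot.get_obs(),robot.tip_extent)
for n in("scene","side"):
    c=robot.capture(n);cv2.imwrite(f"pics/{n}0.png",c["pixels"][:,:,::-1])
    print(n,c["mtx"],c["rvec"],c["tvec"], (-cv2.Rodrigues(np.array(c["rvec"]))[0].T@np.array(c["tvec"]).reshape(3)))
E
```

```text
pics
{'time_s': 0.0, 'joints': array([ 1.22300366,  0.46840688, -0.01158063,  1.60364008,  0.00603895,
        1.07139111, -0.05633076]), 'dq': array([-0.00133931,  0.00062382,  0.00015135, -0.00044602,  0.001081  ,
        0.00046138,  0.00037955]), 'effort': array([ 6.90448428e-05, -5.32390058e+01,  2.09317007e-02, -2.51310986e+01,
        1.12272345e-02,  7.83871132e-03,  2.36913699e-06]), 'eef_pos': array([ 0.19481558, -0.61955873,  0.24731222]), 'tcp_rot': array([-3.13978843e+00,  1.69829149e-04,  3.04697063e-01]), 'wrist_force': array([-0.17358796, -0.38102356,  0.10156027]), 'wrist_torque': array([-0.03825405,  0.02815513, -0.05534212]), 'grip_force': 0.0, 'opening': 0.08529662210252935} 0.017
scene [[546.39538371   0.         318.72172766]
 [  0.         546.39538371 246.59517364]
 [  0.           0.           1.        ]] [ 1.98625835 -0.49127901  0.27635853] [-0.49985605  0.14761655  1.30521116] [-0.04383943 -1.21420809  0.70639911]
side [[473.26504279   0.         312.13007966]
 [  0.         473.26504279 231.08891385]
 [  0.           0.           1.        ]] [ 0.49995237 -2.41680796  1.51239911] [0.47240315 0.15070477 0.75061454] [0.16714677 0.74703219 0.47255024]
```

View pics/scene0.png

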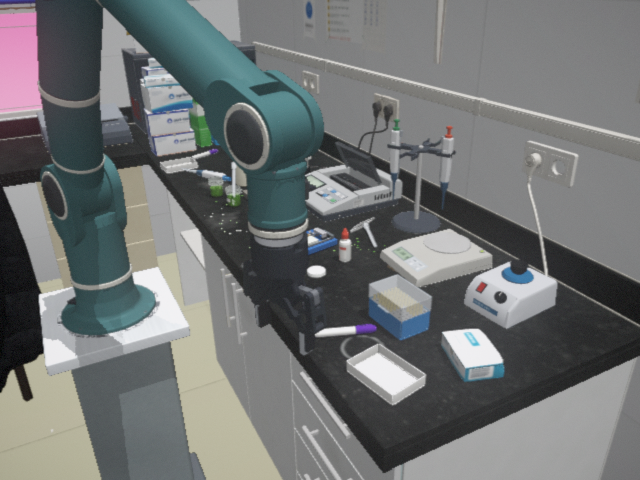

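View pics/side0.png

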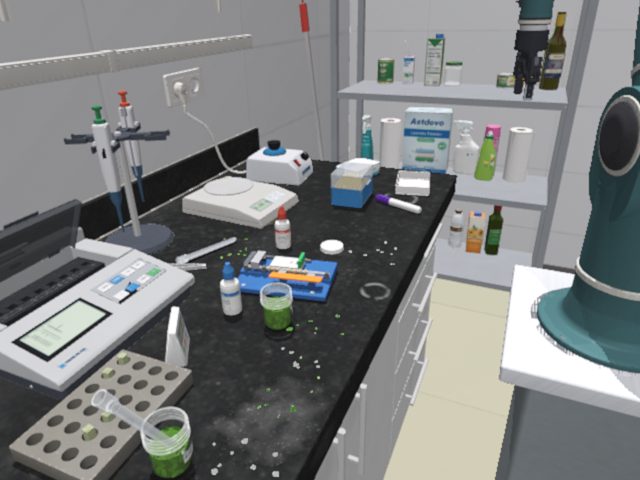

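The stage is at about (290,275) in the side view and mostly hidden behind the arm at (320,240) in the scene view. The bar is orange at (295,278) and the tab green at (301,260).

```bash
cat > h.py <<'E'
import cv2,numpy as np
from workcell import robot
from scipy.spatial.transform import Rotation as Ro
def cam(c,obs=None):
    if "rvec" in c:
        R=cv2.Rodrigues(np.array(c["rvec"],float))[0];t=np.array(c["tvec"],float).reshape(3)
        return R.T,-R.T@t
    T=np.eye(4);T[:3,:3]=Ro.from_euler("xyz",obs["tcp_rot"]).as_matrix();T[:3,3]=obs["eef_pos"]
    T=T@np.array(c["hand_eye"]);return T[:3,:3],T[:3,3]
def ray(c,uv,obs=None):
    R,o=cam(c,obs);d=R@np.linalg.inv(c["mtx"])@np.array([uv[0],uv[1],1.]);return o,d
def onz(c,uv,z,obs=None):
    o,d=ray(c,uv,obs);return o+d*(z-o[2])/d[2]
def tri(rays):
    A=np.zeros((3,3));b=np.zeros(3)
    for o,d in rays:
        d=d/np.linalg.norm(d);P=np.eye(3)-np.outer(d,d);A+=P;b+=P@o
    p=np.linalg.solve(A,b)
    return p,[np.linalg.norm(np.cross(p-o,d/np.linalg.norm(d))) for o,d in rays]
def proj(c,p,obs=None):
    R,o=cam(c,obs);q=c["mtx"]@(R.T@(np.asarray(p)-o));return q[:2]/q[2]
def hsv(c): return cv2.cvtColor(c["pixels"],cv2.COLOR_RGB2HSV)
E
python3 - <<'E'
from h import *
c=robot.capture("side");p=c["pixels"]
cv2.imwrite("pics/sidecrop.png",cv2.resize(p[210:360,150:350],None,fx=4,fy=4,interpolation=cv2.INTER_CUBIC)[:,:,::-1])
for n,uv,z in [("stage",(290,275),.02),("bar",(295,278),.033),("red",(283,247),0),("blue",(232,313),0),("cup",(278,332),0),("lid",(332,247),.01),("marker",(400,203),0.01),("timer",(178,360),0),('edge',(340,360),0)]:
    print(n,onz(c,uv,z).round(3))
E
```

```text
stage [0.528 0.078 0.02 ]
bar [0.505 0.103 0.033]
red [ 0.611 -0.051  0.   ]
blue [0.579 0.198 0.   ]
cup [ 0.482  0.214 -0.   ]
lid [ 0.505 -0.072  0.01 ]
marker [ 0.435 -0.36   0.01 ]
timer [0.589 0.331 0.   ]
edge [ 0.366  0.238 -0.   ]
```

View pics/sidecrop.png

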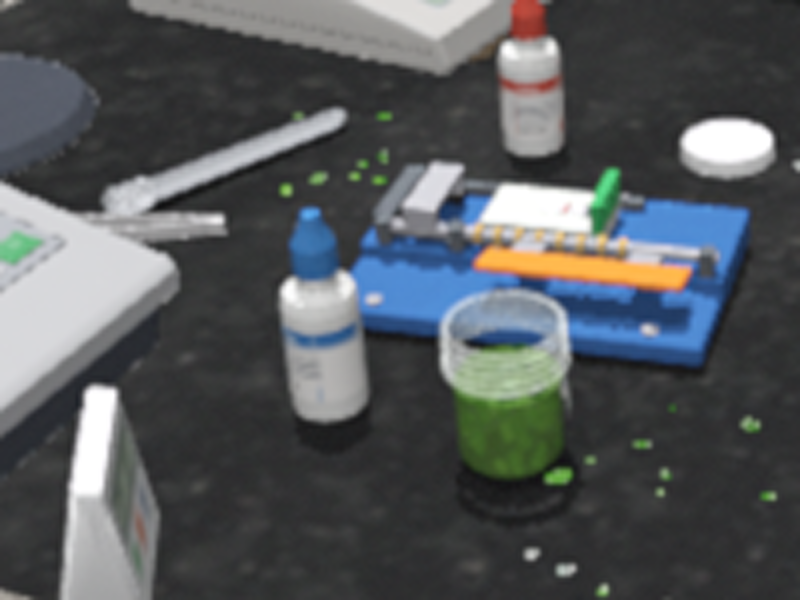

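The side view shows the stage with its near edge toward the camera and the jaw on the image's left, about +x in the world. Blue bottle and cup stand just off its +y edge. I'll bring the wrist camera over it.

Request:
move_arm(
  series=[
    {"dr": [0, 0, 7], "offset": [35, -23, -50], "claw": 100},
    {"dr": [0, 0, 12], "offset": [340, -230, -60], "claw": 100},
    {"dr": [0, 0, 17.5], "offset": [340, -230, -70], "claw": 100},
    {"dr": [0, 0, 17.5], "offset": [340, -230, -70], "claw": 100},
    {"dr": [0, 0, 17.5], "offset": [340, -230, -70], "claw": 100},
    {"dr": [0, 0, 17.5], "offset": [340, -230, -70], "claw": 100},
    {"dr": [0, 0, 17.5], "offset": [340, -230, -70], "claw": 100},
    {"dr": [0, 0, 17.5], "offset": [340, -230, -70], "claw": 100},
    {"dr": [0, 0, 17.5], "offset": [340, -230, -70], "claw": 100},
    {"dr": [0, 0, 17.5], "offset": [340, -230, -70], "claw": 100},
    {"dr": [0, 0, 17.5], "offset": [440, -560, -70], "claw": 100},
    {"dr": [0, 0, 17.5], "offset": [440, -560, -70], "claw": 100},
    {"dr": [0, 0, 17.5], "offset": [440, -560, -70], "claw": 100},
    {"dr": [0, 0, 17.5], "offset": [440, -560, -70], "claw": 100},
    {"dr": [0, 0, 17.5], "offset": [440, -560, -70], "claw": 100},
    {"dr": [0, 0, 17.5], "offset": [440, -560, -70], "claw": 100},
    {"dr": [0, 0, 17.5], "offset": [440, -560, -70], "claw": 100},
    {"dr": [0, 0, 17.5], "offset": [440, -560, -70], "claw": 100},
    {"dr": [0, 0, 17.5], "offset": [440, -560, -70], "claw": 100},
    {"dr": [0, 0, 17.5], "offset": [440, -560, -70], "claw": 100},
  ],
)

```text
time_s: 1.82
eef_pos: [0.4462, 0.0515, 0.3185]
tcp_rot: [-3.14, -0.001, 0.008]
wrist_force: [0.0, 0.2, 0.6]
opening: 0.0853
grip_force: 0.0
```

```bash
python3 - <<'E'
from h import *
o=robot.get_obs();print(o["time_s"],o["eef_pos"],o["tcp_rot"],o["dq"])
c=robot.capture("wrist");cv2.imwrite("pics/w1.png",c["pixels"][:,:,::-1]);print(c["hand_eye"],c["mtx"][0])
E
```

```text
1.8167 [0.44615051 0.05148445 0.3185123 ] [-3.14003679e+00 -5.10062902e-04  7.98323822e-03] [0.0475673  0.00235006 0.08493214 0.00848517 0.02673533 0.00542435
 0.06909684]
[[ 1.80562630e-04 -9.54988283e-01 -2.96643467e-01  7.61363060e-02]
 [ 9.99999885e-01  4.05115897e-05  4.78266105e-04  1.47319754e-03]
 [-4.44721028e-04 -2.96643520e-01  9.54988180e-01 -1.26162020e-01]
 [ 0.00000000e+00  0.00000000e+00  0.00000000e+00  1.00000000e+00]] [431.46854995   0.         314.15667508]
```

View pics/w1.png

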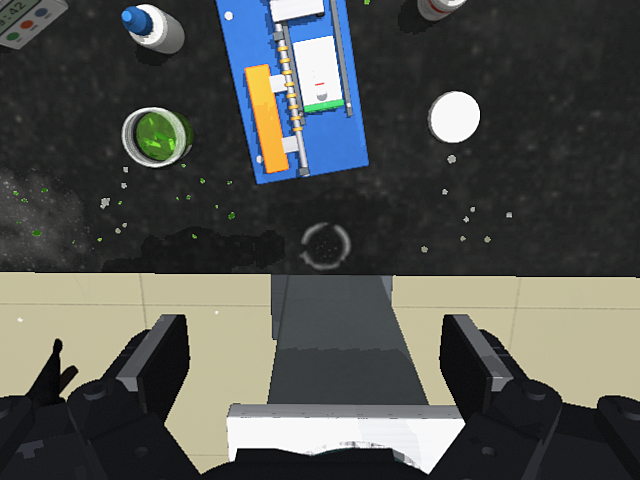

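The wrist view shows the stage's near end: plate corners at (258,184) and (368,163), bar at (267,120), green tab at (323,105). Stage yaw is about +0.15 rad. I'll take two settled views further forward.

Request:
move_arm(
  series=[
    {"dr": [0, 0, -7], "offset": [40, 0, 0], "claw": 50},
    {"dr": [0, 0, -8], "offset": [70, -30, 0], "claw": 50},
    {"dr": [0, 0, -8], "offset": [70, -30, 0], "claw": 50},
    {"dr": [0, 0, -8], "offset": [70, -30, 0], "claw": 50},
    {"dr": [0, 0, -8], "offset": [70, -30, 0], "claw": 50},
    {"dr": [0, 0, -8], "offset": [70, -30, 0], "claw": 50},
    {"dr": [0, 0, -8], "offset": [70, -30, 0], "claw": 50},
    {"dr": [0, 0, -8], "offset": [70, -30, 0], "claw": 50},
  ],
)

```text
time_s: 2.53
eef_pos: [0.5164, 0.0751, 0.3186]
tcp_rot: [3.141, -0.0, 0.138]
wrist_force: [-0.7, -0.8, 1.0]
opening: 0.0428
grip_force: 0.0
```

```bash
python3 - <<'E'
from h import *
import pickle
o=robot.get_obs();print(o["time_s"],o["eef_pos"],o["tcp_rot"],abs(o["dq"]).max(),o["opening"],robot.tip_extent)
c=robot.capture("wrist");cv2.imwrite("pics/w2.png",c["pixels"][:,:,::-1]);pickle.dump((o,c),open("w2.pkl","wb"))
s=robot.capture("scene");pickle.dump((o,s),open("s2.pkl","wb"))
E
```

```text
2.5333 [0.51638756 0.07511453 0.31859769] [ 3.14072542e+00 -4.18358562e-04  1.37507631e-01] 0.00518545994529269 0.04283948033321319 0.017
```

View pics/w2.png

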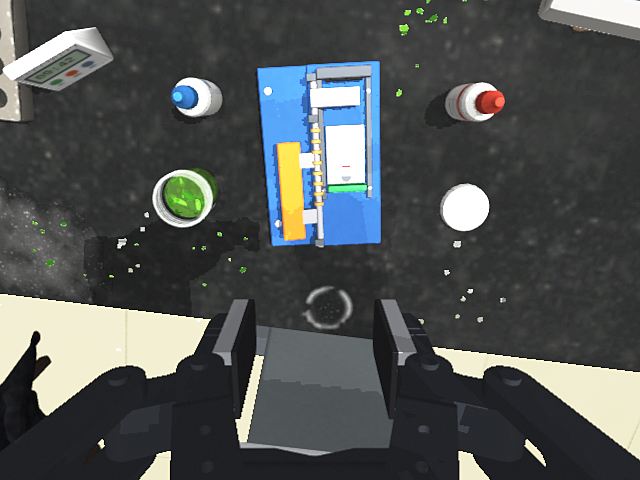

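Request:
move_arm(
  series=[
    {"dr": [0, 0, 0], "offset": [0, 40, 0], "claw": 50},
    {"dr": [0, 0, 0], "offset": [-20, 80, 20], "claw": 50},
    {"dr": [0, 0, 0], "offset": [-20, 80, 20], "claw": 50},
    {"dr": [0, 0, 0], "offset": [-20, 80, 20], "claw": 50},
    {"dr": [0, 0, 0], "offset": [-20, 80, 20], "claw": 50},
    {"dr": [0, 0, 0], "offset": [-20, 80, 20], "claw": 50},
    {"dr": [0, 0, 0], "offset": [-20, 80, 20], "claw": 50},
  ],
)

```text
time_s: 3.22
eef_pos: [0.5085, -0.0043, 0.2989]
tcp_rot: [-3.141, -0.001, 0.141]
wrist_force: [-0.1, -0.1, 0.4]
opening: 0.0426
grip_force: 0.0
```

```bash
python3 - <<'E'
from h import *
import pickle
o=robot.get_obs();print(o["time_s"],o["eef_pos"],o["tcp_rot"],abs(o["dq"]).max(),o["opening"],robot.tip_extent)
c=robot.capture("wrist");cv2.imwrite("pics/w3.png",c["pixels"][:,:,::-1]);pickle.dump((o,c),open("w3.pkl","wb"))
def quad(m):
    n,l,st,ct=cv2.connectedComponentsWithStats(m);i=1+st[1:,4].argmax()
    k=cv2.findContours((l==i).astype(np.uint8),0,2)[0][0];return cv2.boxPoints(cv2.minAreaRect(k)),ct[i],st[i]
sets=[pickle.load(open(f"w{i}.pkl","rb")) for i in(2,3)]
for nm,lo,hi in [("orange",(8,150,120),(22,255,255)),("green",(60,130,80),(80,255,255)),("blue",(100,150,80),(120,255,255))]:
    for o,c in sets:
        q,ct,st=quad(cv2.inRange(hsv(c),lo,hi));print(nm,q.round(1).tolist(),ct.round(1),st)
E
```

```text
3.2167 [ 0.50851306 -0.00432616  0.29891719] [-3.14132674e+00 -1.37416623e-03  1.41300598e-01] 0.0036458982890600154 0.042574573913299156 0.017
orange [[276.5, 144.0], [298.0, 142.39999389648438], [305.3999938964844, 238.1999969482422], [283.79998779296875, 239.89999389648438]] [291.9 218.4] [277 144  28  96 631]
orange [[195.60000610351562, 223.8000030517578], [199.0, 217.0], [215.39999389648438, 225.1999969482422], [212.0, 232.0]] [204.8 223.2] [199 217  17  11  86]
green [[327.70001220703125, 184.3000030517578], [365.8999938964844, 182.60000610351562], [366.20001220703125, 190.39999389648438], [328.1000061035156, 192.10000610351562]] [346.2 187.4] [328 183  39   9 268]
green [[242.0, 167.0], [282.0, 167.0], [282.0, 175.0], [242.0, 175.0]] [261.5 171.2] [242 167  41   9 295]
blue [[256.3999938964844, 65.80000305175781], [378.8999938964844, 60.20000076293945], [387.20001220703125, 242.3000030517578], [264.70001220703125, 247.8000030517578]] [315.8 156.1] [ 257   61  124  185 9719]
blue [[165.60000610351562, 41.599998474121094], [294.6000061035156, 34.29999923706055], [305.79998779296875, 230.6999969482422], [176.89999389648438, 238.0]] [239.6 132.9] [  166    35   140   199 12037]
```

View pics/w3.png

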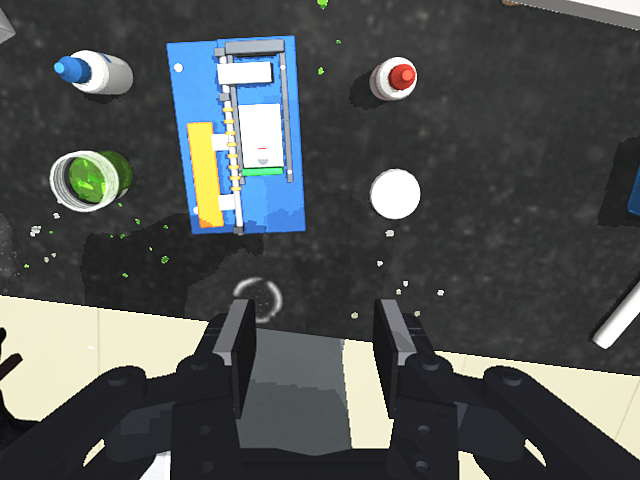

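In w2 the stage corners are at (258,68), (379,62), (380,243) and (272,245). The bar is at (290,190) and the tab at (346,187). In w3 the corners are at (167,43), (295,36), (305,231) and (192,234). Now I'll triangulate.

```bash
python3 - <<'E'
from h import *
import pickle
S=[pickle.load(open(f"w{i}.pkl","rb")) for i in(2,3)]
def big(m):
    n,l,st,ct=cv2.connectedComponentsWithStats(m);i=1+st[1:,4].argmax()
    return cv2.findContours((l==i).astype(np.uint8),0,1)[0][0]
def corners(k):
    x,y=k[:,0,0].astype(float),k[:,0,1].astype(float)
    return [k[i,0].astype(float) for i in [(x+y).argmin(),(x-y).argmax(),(x+y).argmax(),(x-y).argmin()]]  # TL TR BR BL
out={}
for nm,lo,hi in [("orange",(8,150,120),(32,255,255)),("green",(60,130,80),(80,255,255)),("blue",(100,130,50),(122,255,255))]:
    C=[corners(cv2.convexHull(big(cv2.morphologyEx(cv2.inRange(hsv(c),lo,hi),cv2.MORPH_CLOSE,np.ones((3,3)))))) for o,c in S]
    for j,n in enumerate(["TL","TR","BR","BL"]):
        p,r=tri([ray(S[i][1],C[i][j],S[i][0]) for i in(0,1)]);print(nm,n,C[0][j],C[1][j],p.round(4),np.round(r,4)); out[nm,n]=p
yl=out["blue","TR"]-out["blue","BR"];print("yaw plate right edge",np.arctan2(yl[1],yl[0]),"len",np.hypot(*yl[:2]))
yl=out["orange","TL"]-out["orange","BL"];print("yaw bar",np.arctan2(yl[1],yl[0]),np.hypot(*yl[:2]))
# plate right edge on z=.02 -> stage frame
for o,c in S:
    k=corners(cv2.convexHull(big(cv2.inRange(hsv(c),(100,130,50),(122,255,255)))))
    a,b,d=onz(c,k[1],.02,o),onz(c,k[2],.02,o),onz(c,k[3],.013,o)
    u=(a-b)[:2];L=np.hypot(*u);u/=L;n=np.array([-u[1],u[0]])
    org=b[:2]+u*120+0 if 0 else b[:2]+.120*u+.034*n
    print("yaw",np.arctan2(u[1],u[0]),"L",L,"width",(d[:2]-b[:2])@n,"origin",org)
    gk=cv2.convexHull(big(cv2.inRange(hsv(c),(60,130,80),(80,255,255)))).reshape(-1,2)
    g=np.array([onz(c,q+0.,.044,o)[:2]-org for q in gk]);print("green x",(g@u).min(),(g@u).max(),"y",(g@n).min(),(g@n).max())
    gk=cv2.convexHull(big(cv2.inRange(hsv(c),(8,150,120),(32,255,255)))).reshape(-1,2)
    g=np.array([onz(c,q+0.,.033,o)[:2]-org for q in gk]);print("orange x",(g@u).min(),(g@u).max(),"y",(g@n).min(),(g@n).max())
E
```

```text
orange TL [277. 144.] [187. 125.] [0.5511 0.1132 0.0326] [0.0004 0.0004]
orange TR [298. 142.] [209. 122.] [0.5561 0.0939 0.0341] [0. 0.]
orange BR [304. 237.] [222. 225.] [0.463  0.0761 0.029 ] [0.0004 0.0004]
orange BL [285. 239.] [200. 226.] [0.4617 0.0946 0.0385] [0. 0.]
green TL [328. 185.] [242. 170.] [0.5201 0.0606 0.0395] [0.0008 0.0008]
green TR [366. 185.] [282. 167.] [0.527  0.0254 0.0435] [0.0005 0.0005]
green BR [366. 189.] [282. 172.] [0.523  0.0248 0.0439] [0.0002 0.0002]
green BL [329. 191.] [243. 175.] [0.5156 0.0589 0.0421] [0.0002 0.0002]
blue TL [257.  68.] [166.  44.] [0.6159 0.141  0.0119] [0.0003 0.0003]
blue TR [378.  61.] [293.  35.] [0.6372 0.0308 0.0197] [0.0003 0.0003]
blue BR [380. 242.] [304. 231.] [ 0.4664 -0.0021  0.0227] [0.0004 0.0004]
blue BL [272. 245.] [192. 233.] [0.4451 0.1081 0.0126] [0.0001 0.0001]
yaw plate right edge 0.19000689908576518 len 0.1740077297923214
yaw bar 0.20476570138751962 0.0912682300247109
yaw 0.19337756924747962 L 0.17416440129804403 width 0.11261748089741717 origin [0.57725189 0.05383481]
green x -0.06015403562139971 -0.05262421303880998 y -0.01804423599786683 0.017733890141783733
orange x -0.10779260672726079 -0.012976973200759877 y 0.042514980099592384 0.06390566028521763
yaw 0.18837013124041233 L 0.17542418628763176 width 0.11186386805886891 origin [0.57664642 0.05376205]
green x -0.05973058284500155 -0.05265621128478958 y -0.018730274820025764 0.017027744649236082
orange x -0.10786345392300288 -0.012614363449474456 y 0.04145940429649271 0.0634942508840045
```

Every measured size agrees with the text. Stage yaw is 0.191 and its origin is (0.577, 0.054). The tab's rear is at stage x −60, so the cassette is at about −30. Next I'll go above the start point, stage (−77, +26), where one finger is over the bar and the other behind the tab.

Request:
move_arm(
  series=[
    {"dr": [0, 0, -2.85], "offset": [-1, -35, 10], "claw": 50},
    {"dr": [0, 0, -2.85], "offset": [-2, -70, 40], "claw": 50},
    {"dr": [0, 0, -2.85], "offset": [-2, -70, 80], "claw": 50},
    {"dr": [0, 0, -2.85], "offset": [-2, -70, 120], "claw": 50},
    {"dr": [0, 0, -2.85], "offset": [-2, -70, 160], "claw": 50},
    {"dr": [0, 0, -2.85], "offset": [-2, -70, 200], "claw": 50},
    {"dr": [0, 0, -2.85], "offset": [-2, -70, 200], "claw": 50},
    {"dr": [0, 0, -2.85], "offset": [-2, -70, 200], "claw": 50},
    {"dr": [0, 0, -2.85], "offset": [-2, -70, 200], "claw": 50},
    {"dr": [0, 0, -2.85], "offset": [-2, -70, 200], "claw": 50},
  ],
)

```text
time_s: 4.1
eef_pos: [0.4985, 0.0638, 0.1012]
tcp_rot: [3.141, -0.005, 0.189]
wrist_force: [0.8, 1.2, 0.4]
opening: 0.0427
grip_force: 0.0
```

```bash
cat >> h.py <<'E'
U=np.array([.9818,.1898]);N=np.array([-.1898,.9818]);ORG=np.array([.577,.0538])
def st():
    o=robot.get_obs();d=o["eef_pos"][:2]-ORG
    print("t",o["time_s"],"stage mm",(d@U*1e3).round(1),(d@N*1e3).round(1),"z",(o["eef_pos"][2]*1e3).round(1),"rot",o["tcp_rot"].round(3),"F",o["wrist_force"].round(2),"op",round(o["opening"],4))
E
python3 - <<'E'
from h import *
st();s=robot.capture("side");cv2.imwrite("pics/s3.png",cv2.resize(s["pixels"][180:330,200:400],None,fx=4,fy=4,interpolation=cv2.INTER_CUBIC)[:,:,::-1])
E
```

```text
t 4.1 stage mm -75.1 24.7 z 101.2 rot [ 3.141 -0.005  0.189] F [0.81 1.22 0.37] op 0.0427
```

View pics/s3.png

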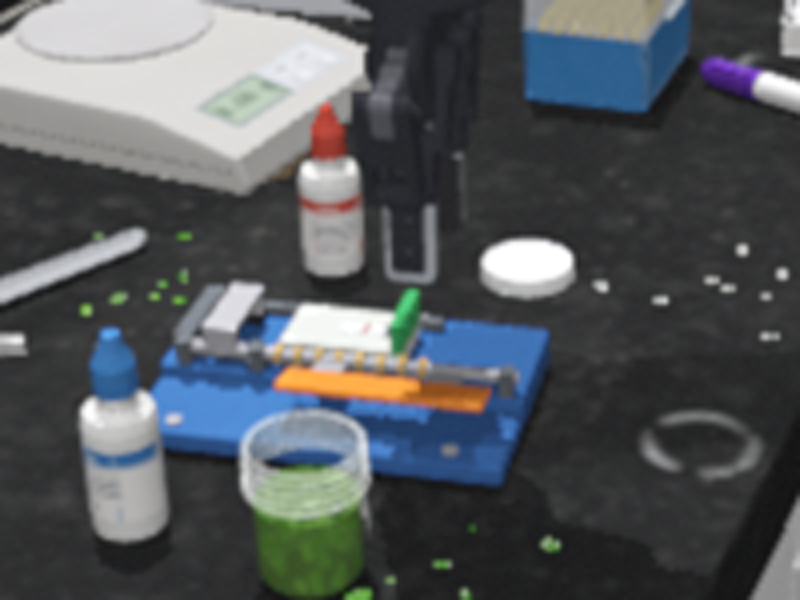

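The near finger's tip is at about crop (410,280), which is (302,250) in the image, above the rear half of the bar and behind the tab. I'll work out the tip height and descend.

```bash
python3 - <<'E'
from h import *
s=robot.capture("side")
xy=ORG-.075*U+(.0247+.0285)*N
for z in(.07,.08,.085,.09,.095,.1):print(z,proj(s,[*xy,z]).round(1))
st()
E
```

```text
0.07 [302.7 258.1]
0.08 [302.5 253.1]
0.085 [302.4 250.6]
0.09 [302.3 248. ]
0.095 [302.2 245.5]
0.1 [302.1 242.9]
t 4.2 stage mm -75.6 24.4 z 100.9 rot [ 3.141 -0.005  0.189] F [-0.92 -0.91  0.16] op 0.0426
```

Request:
move_arm(
  series=[
    {"dr": [0, 0.3, 0], "offset": [-2, -1.5, 15], "claw": 50},
    {"dr": [0, 0.3, 0], "offset": [-2, -1.5, 30], "claw": 50},
    {"dr": [0, 0.3, 0], "offset": [-2, -1.5, 40], "claw": 50},
    {"dr": [0, 0.3, 0], "offset": [-2, -1.5, 40], "claw": 50},
    {"dr": [0, 0.3, 0], "offset": [-2, -1.5, 40], "claw": 50},
  ],
)

```text
time_s: 4.62
eef_pos: [0.4945, 0.0643, 0.0588]
tcp_rot: [3.141, -0.006, 0.189]
wrist_force: [-0.5, 0.8, -0.4]
opening: 0.0429
grip_force: 0.0
```

```bash
python3 - <<'E'
from h import *
st()
E
```

```text
t 4.6167 stage mm -79.1 25.9 z 58.8 rot [ 3.141 -0.006  0.189] F [-0.46  0.8  -0.36] op 0.0429
```

Request:
move_arm(
  series=[
    {"dr": [0, 0, 0], "offset": [0, 0, 6], "claw": 50},
    {"dr": [0, 0, 0], "offset": [0, 0, 10], "claw": 50},
    {"dr": [0, 0, 0], "offset": [0, 0, 13], "claw": 50},
    {"dr": [0, 0, 0], "offset": [0, 0, 15], "claw": 50},
    {"dr": [0, 0, 0], "offset": [0, 0, 15], "claw": 50},
    {"dr": [0, 0, 0], "offset": [0, 0, 15], "claw": 50},
    {"dr": [0, 0, 0], "offset": [0, 0, 15], "claw": 50},
  ],
)

```text
time_s: 5.2
eef_pos: [0.4948, 0.0648, 0.0437]
tcp_rot: [-3.141, -0.007, 0.189]
wrist_force: [1.6, 1.6, 5.2]
opening: 0.0428
grip_force: 2.3
```

```bash
python3 - <<'E'
from h import *
st()
for i in range(3):
    robot.capture("side");st()
E
```

```text
t 5.2 stage mm -78.7 26.4 z 43.7 rot [-3.141 -0.007  0.189] F [1.59 1.58 5.15] op 0.0428
t 5.25 stage mm -78.7 26.3 z 43.7 rot [-3.141 -0.007  0.189] F [0.87 1.82 4.12] op 0.0427
t 5.3 stage mm -78.7 26.3 z 43.6 rot [-3.141 -0.007  0.189] F [0.57 1.74 4.26] op 0.0429
t 5.35 stage mm -78.7 26.3 z 43.6 rot [-3.141 -0.007  0.189] F [1.33 2.49 4.6 ] op 0.0426
```

Request:
move_arm(
  series=[
    {"dr": [0, 0, 0], "offset": [0, 0, 1], "claw": 50},
    {"dr": [0, 0, 0], "offset": [0, 0, 2.5], "claw": 50},
    {"dr": [0, 0, 0], "offset": [0, 0, 2.5], "claw": 50},
    {"dr": [0, 0, 0], "offset": [0, 0, 2.5], "claw": 50},
    {"dr": [0, 0, 0], "offset": [0, 0, 2.5], "claw": 50},
  ],
)

```text
time_s: 5.77
eef_pos: [0.4948, 0.0646, 0.0412]
tcp_rot: [-3.141, -0.007, 0.189]
wrist_force: [1.2, 2.2, 5.6]
opening: 0.0428
grip_force: 3.4
```

```bash
python3 - <<'E'
from h import *
for i in range(3):
    s=robot.capture("side");st()
cv2.imwrite("pics/s4.png",cv2.resize(s["pixels"][200:320,210:370],None,fx=5,fy=5,interpolation=cv2.INTER_CUBIC)[:,:,::-1])
E
```

```text
t 5.8167 stage mm -78.7 26.3 z 41.2 rot [-3.141 -0.007  0.189] F [1.04 2.6  7.29] op 0.0428
t 5.8667 stage mm -78.7 26.2 z 41.2 rot [-3.141 -0.007  0.189] F [0.8  1.55 7.17] op 0.0424
t 5.9167 stage mm -78.6 26.3 z 41.2 rot [-3.141 -0.007  0.189] F [0.68 1.69 6.18] op 0.0426
```

View pics/s4.png

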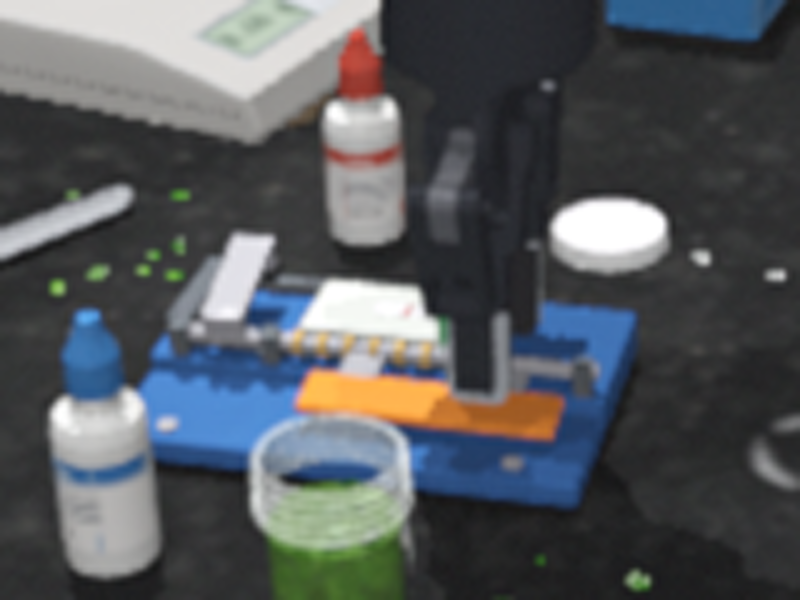

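The jaw arm is clearly raised (crop 240,270), with the finger on the bar at crop (480,385). I'll go 1 mm deeper for margin and check the force.

Request:
move_arm(
  series=[
    {"dr": [0, 0, 0], "offset": [0, 0, 1], "claw": 50},
    {"dr": [0, 0, 0], "offset": [0, 0, 1], "claw": 50},
    {"dr": [0, 0, 0], "offset": [0, 0, 1], "claw": 50},
  ],
)

```text
time_s: 6.17
eef_pos: [0.4948, 0.0645, 0.0402]
tcp_rot: [-3.141, -0.007, 0.189]
wrist_force: [0.7, 2.3, 7.7]
opening: 0.043
grip_force: 3.6
```

```bash
python3 - <<'E'
from h import *
for i in range(3):
    s=robot.capture("wrist");st()
# jaw toe height: project predicted bar outer edge height for angles in side view vs measured
s=robot.capture("side");h=hsv(s);m=cv2.inRange(h,(8,150,90),(32,255,255))
k=max(cv2.findContours(m,0,1)[0],key=cv2.contourArea).reshape(-1,2);q=k[(k[:,0]+k[:,1]).argmax()];l=k[(k[:,0]-k[:,1]).argmin()]
print("outer near corner px",q,"left px",l)
for th in(.2,.25,.3,.35,.42):
    s_=.18-th;zc=28+5*np.cos(th)-26*np.sin(th);yc=28+26*np.cos(th)+5*np.sin(th)
    y,z=yc+11*np.cos(s_),zc+11*np.sin(s_)
    f=lambda x:proj(s,[*(ORG+x*U+y/1e3*N),z/1e3]).round(1)
    print(th,f(-.108),f(-.012))
E
```

```text
t 6.2167 stage mm -78.7 26.2 z 40.2 rot [-3.141 -0.007  0.189] F [0.37 1.88 8.26] op 0.0428
t 6.2667 stage mm -78.7 26.2 z 40.2 rot [-3.141 -0.007  0.189] F [1.33 1.64 6.66] op 0.0428
t 6.3167 stage mm -78.7 26.2 z 40.2 rot [-3.141 -0.007  0.189] F [1.2  1.71 6.93] op 0.0429
outer near corner px [320 287] left px [270 281]
0.2 [320.  284.2] [268.1 278.8]
0.25 [320.  285.1] [268.2 279.7]
0.3 [320.  285.9] [268.3 280.5]
0.35 [320.1 286.8] [268.4 281.3]
0.42 [320.2 287.8] [268.6 282.4]
```

Clip angle is about 0.36. Pushing now.

Request:
move_arm(
  series=[
    {"dr": [0, 0, 0], "offset": [3, 0, 0], "claw": 50},
    {"dr": [0, 0, 0], "offset": [6, 0, 0], "claw": 50},
    {"dr": [0, 0, 0], "offset": [8, 0, 0], "claw": 50},
    {"dr": [0, 0, 0], "offset": [10, 0, 0.1], "claw": 50},
    {"dr": [0, 0, 0], "offset": [13, 0, 0.1], "claw": 50},
    {"dr": [0, 0, 0], "offset": [16, 0, 0.1], "claw": 50},
    {"dr": [0, 0, 0], "offset": [19, 0, 0.1], "claw": 50},
    {"dr": [0, 0, 0], "offset": [22, 0, 0.2], "claw": 50},
    {"dr": [0, 0, 0], "offset": [25, 0, 0.2], "claw": 50},
    {"dr": [0, 0, 0], "offset": [28, 0, 0.2], "claw": 50},
    {"dr": [0, 0, 0], "offset": [31, 0, 0.2], "claw": 50},
    {"dr": [0, 0, 0], "offset": [34, 0, 0.3], "claw": 50},
    {"dr": [0, 0, 0], "offset": [37, 0, 0.3], "claw": 50},
    {"dr": [0, 0, 0], "offset": [40, 0, 0.3], "claw": 50},
    {"dr": [0, 0, 0], "offset": [42, 0, 0.3], "claw": 50},
    {"dr": [0, 0, 0], "offset": [42, 0, 0.3], "claw": 50},
    {"dr": [0, 0, 0], "offset": [42, 0, 0.3], "claw": 50},
  ],
)

```text
time_s: 7.78
eef_pos: [0.5324, 0.0717, 0.039]
tcp_rot: [3.141, 0.001, 0.189]
wrist_force: [-5.9, 1.1, 8.1]
opening: 0.0425
grip_force: 4.0
```

```bash
cat >> h.py <<'E'
def tab(c,obs=None):
    m=cv2.inRange(hsv(c),(60,130,60),(80,255,255))
    for k in cv2.findContours(m,0,1)[0]:
        if cv2.contourArea(k)<15: continue
        g=np.array([onz(c,q[0]+0.,.044,obs)[:2]-ORG for q in k])*1e3
        if abs((g@N).mean())<30: print("tab x",(g@U).min().round(1),(g@U).max().round(1),"y",(g@N).min().round(1),(g@N).max().round(1))
E
python3 - <<'E'
from h import *
for i in range(2):
    o=robot.get_obs();c=robot.capture("wrist");st()
tab(c,o);tab(robot.capture("side"))
E
```

```text
t 7.8333 stage mm -40.4 26.0 z 39.0 rot [3.141e+00 1.000e-03 1.890e-01] F [-5.19  0.94  8.14] op 0.0427
t 7.8833 stage mm -40.3 26.1 z 39.0 rot [3.141e+00 1.000e-03 1.890e-01] F [-6.36  1.35  8.1 ] op 0.0425
tab x -29.2 -17.9 y -17.9 18.4
```

Request:
move_arm(
  series=[
    {"dr": [0, 0, 0], "offset": [1, 0, 0], "claw": 50},
    {"dr": [0, 0, 0], "offset": [2, 0, 0], "claw": 50},
    {"dr": [0, 0, 0], "offset": [3, 0, 0], "claw": 50},
    {"dr": [0, 0, 0], "offset": [4, 0, 0], "claw": 50},
    {"dr": [0, 0, 0], "offset": [4, 0, 0], "claw": 50},
    {"dr": [0, 0, 0], "offset": [4, 0, 0], "claw": 50},
  ],
)

```text
time_s: 8.43
eef_pos: [0.5361, 0.0724, 0.039]
tcp_rot: [3.141, 0.002, 0.189]
wrist_force: [-5.9, 1.0, 7.3]
opening: 0.0427
grip_force: 4.0
```

```bash
python3 - <<'E'
from h import *
for i in range(2):
    o=robot.get_obs();c=robot.capture("wrist");st()
tab(c,o);tab(robot.capture("side"))
cv2.imwrite("pics/w5.png",c["pixels"][:,:,::-1])
E
```

```text
t 8.4833 stage mm -36.7 26.0 z 39.0 rot [3.141e+00 2.000e-03 1.890e-01] F [-5.76  0.21  7.23] op 0.0427
t 8.5333 stage mm -36.7 26.0 z 39.0 rot [3.141e+00 2.000e-03 1.890e-01] F [-6.14  0.82  7.25] op 0.0426
tab x -25.4 -14.2 y -17.9 18.6
```

It slides freely, and the 6 N is steady friction. About 5.5 mm remain.

Request:
move_arm(
  series=[
    {"dr": [0, 0, 0], "offset": [1, 0, 0], "claw": 50},
    {"dr": [0, 0, 0], "offset": [2, 0, 0], "claw": 50},
    {"dr": [0, 0, 0], "offset": [3, 0, 0], "claw": 50},
    {"dr": [0, 0, 0], "offset": [4, 0, 0], "claw": 50},
    {"dr": [0, 0, 0], "offset": [5, 0, 0], "claw": 50},
    {"dr": [0, 0, 0], "offset": [6, 0, 0], "claw": 50},
    {"dr": [0, 0, 0], "offset": [6, 0, 0], "claw": 50},
    {"dr": [0, 0, 0], "offset": [6, 0, 0], "claw": 50},
  ],
)

```text
time_s: 9.25
eef_pos: [0.5413, 0.0734, 0.039]
tcp_rot: [3.141, 0.003, 0.189]
wrist_force: [-8.3, 1.0, 9.3]
opening: 0.0427
grip_force: 5.9
```

```bash
python3 - <<'E'
from h import *
for i in range(2):
    o=robot.get_obs();c=robot.capture("wrist");st()
tab(c,o)
cv2.imwrite("pics/w6.png",c["pixels"][:,:,::-1])
E
```

```text
t 9.3 stage mm -31.3 26.0 z 38.9 rot [3.141e+00 3.000e-03 1.890e-01] F [-7.7   0.48  9.32] op 0.0427
t 9.35 stage mm -31.4 26.0 z 38.9 rot [3.141e+00 3.000e-03 1.890e-01] F [-8.28  0.87  9.78] op 0.0425
tab x -20.1 -8.8 y -18.0 18.6
```

Request:
move_arm(
  series=[
    {"dr": [0, 0, 0], "offset": [1, 0, 0], "claw": 50},
    {"dr": [0, 0, 0], "offset": [2, 0, 0], "claw": 50},
    {"dr": [0, 0, 0], "offset": [2, 0, 0], "claw": 50},
    {"dr": [0, 0, 0], "offset": [2, 0, 0], "claw": 50},
  ],
)

```text
time_s: 9.68
eef_pos: [0.5413, 0.0734, 0.0388]
tcp_rot: [3.14, 0.007, 0.189]
wrist_force: [-13.1, -0.5, 14.9]
opening: 0.0424
grip_force: 8.4
```

```bash
python3 - <<'E'
from h import *
for i in range(2):
    o=robot.get_obs();c=robot.capture("wrist");st()
tab(c,o)
E
```

```text
t 9.7333 stage mm -31.3 26.0 z 38.9 rot [3.14  0.007 0.188] F [-12.56  -0.1   15.  ] op 0.0425
t 9.7833 stage mm -31.3 25.9 z 38.9 rot [3.14  0.007 0.189] F [-12.86  -0.69  14.53] op 0.043
tab x -20.0 -8.8 y -17.9 18.6
```

It is firmly on the stop: no motion and the force is rising. I'll back off the tab, then let the bar up.

Request:
move_arm(
  series=[
    {"dr": [0, 0, 0], "offset": [-3, 0, 0], "claw": 50},
    {"dr": [0, 0, 0], "offset": [-6, 0, 0], "claw": 50},
    {"dr": [0, 0, 0], "offset": [-10, 0, 0], "claw": 50},
    {"dr": [0, 0, 0], "offset": [-13, 0, 0], "claw": 50},
    {"dr": [0, 0, 0], "offset": [-13, 0, 0], "claw": 50},
    {"dr": [0, 0, 0], "offset": [-13, 0, -2], "claw": 50},
    {"dr": [0, 0, 0], "offset": [-13, 0, -4], "claw": 50},
    {"dr": [0, 0, 0], "offset": [-13, 0, -6], "claw": 50},
    {"dr": [0, 0, 0], "offset": [-13, 0, -9], "claw": 50},
    {"dr": [0, 0, 0], "offset": [-13, 0, -15], "claw": 50},
    {"dr": [0, 0, 0], "offset": [-13, 0, -30], "claw": 50},
    {"dr": [0, 0, 0], "offset": [-13, 0, -60], "claw": 50},
    {"dr": [0, 0, 0], "offset": [-13, 0, -100], "claw": 50},
    {"dr": [0, 0, 0], "offset": [-13, 0, -140], "claw": 50},
    {"dr": [0, 0, 0], "offset": [-13, 0, -180], "claw": 50},
    {"dr": [0, 0, 0], "offset": [-13, 0, -200], "claw": 50},
    {"dr": [0, 0, 0], "offset": [-13, 0, -200], "claw": 50},
    {"dr": [0, 0, 0], "offset": [-13, 0, -200], "claw": 50},
  ],
)

```text
time_s: 11.28
eef_pos: [0.5336, 0.0715, 0.2409]
tcp_rot: [3.141, -0.007, 0.188]
wrist_force: [-0.1, -0.2, -0.1]
opening: 0.043
grip_force: 0.0
```

```bash
python3 - <<'E'
from h import *
o=robot.get_obs();c=robot.capture("wrist");st()
tab(c,o)
a=c["pixels"][:340];s=robot.capture("side")["pixels"][200:320,210:370]
cv2.imwrite("pics/f.png",np.hstack([cv2.resize(a[20:300,180:460],(400,400)),cv2.resize(s,(400,300)).__class__(shape=(0,400,3),dtype=np.uint8) if 0 else cv2.copyMakeBorder(cv2.resize(s,(400,300),interpolation=cv2.INTER_CUBIC),0,100,0,0,0)])[:,:,::-1])
E
```

```text
t 11.3333 stage mm -40.1 25.6 z 239.4 rot [ 3.141 -0.004  0.188] F [-0.48 -0.6  -0.01] op 0.0426
tab x -20.7 -13.9 y -17.7 17.8
```

View pics/f.png

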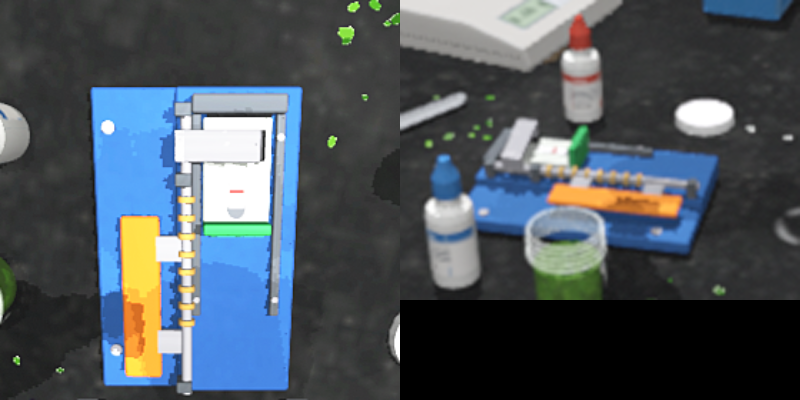

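The cassette is against the end stop (left panel, 237,115) with the jaw resting on it (220,146). The tab's rear is at x ≈ −20, the bystanders in view look undisturbed and the arm is clear.

```bash
python3 -c "
from workcell import robot;print(robot.hand_in())"
```

```text
the job is handed in; nothing more can be done
None
```

I pushed the cassette home against the end stop while holding the bar down, then let the jaw down onto it, moved the arm clear and handed the job in at about 11 s; the hand-in returned no verdict.

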